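Back the tube carousel up one notch

ROBOT

A 6-joint arm with a two-finger parallel gripper is mounted at the origin on the work surface. World frame = base frame: x ahead of the robot, y to its left, z up, the work surface at z = 0. Lengths are in mm, angles in rad, forces in N, time in s.
With the tool pointing down it reaches from about 300 to 775 mm from the base axis. Payload 14.6 kg.
Tool frame: the origin (TCP) lies on the centre line of the jaws, within the pads' length; the fingertips stand ahead of it and the grasp point (between the pads) is the TCP (manip.tip_reach is the z of the fingertips in the tool frame, in mm); z points along the fingers, y is the direction in which the jaws open and shut (so a half turn about z gives the same grasp; the last joint's range is limited). The gripper opens to 94 mm and grips with 3 to 60 N. Pads are 16 mm wide; open, the fingers measure 119 mm over their backs; the gripper's body (75 mm by 177 mm) begins 78 mm behind the grasp point.
Start: joints at [-1.327, 0.3, 1.521, -0, 1.321, -0.067], TCP at [168.194, -523.641, 224.446] pointing down, gripper open.
Joint ranges: [-3.03, 3.03], [-0.79, 2.21], [0.23, 2.52], [-1.04, 4.18], [0, 3.07], [-2.55, 2.55]. Speed limits (rad/s): [2.22, 2.22, 2.57, 3.14, 3.14, 3.14].

INTERFACE

Orientations are given as [roll, pitch, yaw] about the fixed x, y, z axes, in that order (R = Rz(yaw) Ry(pitch) Rx(roll)).
In Python, from cell import manip, camera, search_frame, masks_of, tip_of gives the robot as it stands.
- The arm moves only by the tool send_rows, never from a script. Its argument "plan" is a list of rows, each an object with "travel": the shift along the tool's x, y, z in mm, a list of three; "delta_rot": the turn, a rotation vector about the tool's x, y, z in degrees, a list of three; "fingers": the gripper's target within -1 to 1 (shut at 1, half-way at 0, fully open at -1). In form: [{"travel": [dx, dy, dz], "delta_rot": [wx, wy, wz], "fingers": fingers}, ...]. A call has 1 to 20 rows; each row shifts and turns the commanded pose from where the row before left it, along the tool's axes as they then stand; what a row does not reach is not made up. A row lasts 1/8 s, in which the tool goes at most 62.5 mm and 10.7 degrees, less where a joint would pass 70% of its speed; a pose out of reach is approached as far as the arm can. A call is refused whole if a number of a shift passes 62.5 or a number of a turn 10.7, either way. A call with a gripper value outside its range is refused whole. The fingers move at their own pace and stop on an object; "grip_force" is the grip in N (left out, the last holds). Time passes only in rows, so rows that do not move let the fingers close. It gives the time, the measured TCP pose, the force and the opening at its end, in the units of the state.
- manip.read_state(): the state, without advancing time (a new reading comes with each control period).
- camera(name): name is "scene" or "top" or "wrist"; returns a dict with "color" (384x512x3 uint8, red, green, blue), "z_map" (384x512 float32, mm along the optical axis (not along the pixel's ray), 0 where there is no reading), "fov_y" (degrees; the focal length in pixels is half the picture's height over the tangent of half this angle, whatever the lens; pixels are square), "cx", "cy" (the principal point, pixels), "world_from_camera" (4x4, takes a point from camera to world coordinates); the wrist camera has in their place "tool_from_camera" (4x4, takes a point from camera to tool coordinates, whose origin is the TCP and whose axes are the flange's). Camera axes: x right, y up, looking along -z (the intrinsics and any distortion apply to the point x, -y, -z); pixel columns grow to the right and rows downward; lengths in mm; the calibration is good to about 2 mm. A picture is of the moment at which its call begins: read the wrist's pose just before it.
- manip.sign_off(): hands the job in, once; it reports no verdict.
Trained networks look in the newest picture that a camera, given by its name, has taken for a name from the list of things; names that differ only in an ending like _2 or _b are one class to them, and where a whole thing is asked for, a point or a joint stands for the part that bears it (a point fixed in the world has none). Each returns a list of dicts, best first, with "confidence" (0 to 1); they miss things now and then, are a little off and sometimes report something else, mostly with a low value. They report only what shows in the picture. A call takes as long as a camera call.
- search_frame(name, camera): "at" ([x, y, z] in mm, in the coordinates of the camera as it stood for that picture, good to about 4 mm: the middle of the surface that is visible of it).
- masks_of(name, camera): "region" (384x512 bool, what is visible of it).
- tip_of(name, camera): "at" ([x, y, z] in mm, in the coordinates of the camera as it stood for that picture, good to about 4 mm: a listed point, or the origin of a listed thing).
The state is a dict: "clock": time; "joints": joint angles; "qd": joint speeds; "effort": joint torques, N m; "eef_pos": TCP position; "eef_rot": TCP orientation; "wrist_force": force on the tool from outside, world axes, zero at the start; "moment": the same for the moment, N m; "finger_gap": finger opening in mm.
Only numpy, scipy, OpenCV 4.12 (cv2) and the standard library are available. Lean on these libraries where they do the work, as an engineer would, in place of code of your own. Each camera call takes 0.05 s, during which the arm holds its last target. There are 200 camera calls.

TASK

The tube carousel has been clicked on one station too far. With a fingertip lift its ratchet pawl by the red thumb tab until it tips back and stays up, push the blue peg to turn the wheel one notch backward (clockwise seen from above), then tip the pawl down again so that it drops fully into the next notch. Do not click the wheel forward, do not lift the tubes out of their cups, and leave the tip box and the bottle alone.

Things in the scene. Friction and masses are not known exactly. Their poses are not given: they have to be found in the camera images.
- carousel: The carousel's fixed base, a beige disc 244 mm across; origin on the wheel's axis at the bench, z up, +y pointing from the axis to the pawl. On it turns an aluminium wheel 232 mm across, deck top 40 mm above the bench, with 10 dark saw teeth (36 deg apart, 12 mm high, 97 to 115 mm from the axis) and, 76 mm from the axis, nine white cups (25 mm across, 18 mm high) and a blue peg.
- hub (a point): Centre of the carousel on the wheel's axis, at the height of the top of the wheel's deck (40 mm above the bench). Fixed to the base, so it does not turn with the wheel; axes as carousel.
- wheel (a joint): Angle of the wheel, rad, growing as it turns backward (clockwise from above). One notch is 0.628. With the pawl down in the first notch the wheel has play from about -0.25 to 0.00 and cannot go further back; with the pawl in the next notch it reads 0.38 to 0.63, the middle being 0.50. It turns with light friction (1 to 2 N at the peg) and stays where it is left.
- peg_top (a point): Centre of the top of the blue upright peg, 16 mm across, standing 45 mm above the deck (top 85 mm above the bench), 76 mm from the wheel's axis; it turns with the wheel. The cups on either side of it are empty. At the start it is about 126 deg counter-clockwise (seen from above) of the pawl.
- pawl (a joint): Angle of the pawl, rad: 0 = down (nose in a notch), 1.35 = tipped fully back against its stop. The hinge is free: below about 0.7 rad the pawl falls shut by itself, above that it falls back and stays up.
- pivot (a point): Centre of the pawl's horizontal hinge, fixed to the base between two teal cheeks (40 mm apart over all, their tops 68 mm above the bench), 150 mm from the wheel's axis along carousel +y and 58 mm above the bench. Axes as carousel.
- tab_top (a point): Middle of the top of the pawl's red thumb tab; moves with the pawl. With the pawl down the tab stands upright above the pivot, 24 mm wide (along carousel x), 5 mm thick, with a 10 mm round bar 28 mm long on top, 50 mm above the pivot. Pushing it outward, away from the wheel, lifts the pawl; fully back it lies nearly level, pointing outward, no part over 17 mm above the pivot.
- pawl_end (a point): Middle of the upper edge at the free end of the pawl's steel arm, 51 mm from the pivot; moves with the pawl. The arm is 16 mm wide, 8 mm thick. Pawl down: it points level from the pivot to the wheel's axis, the nose below it. Pawl tipped back: it stands up above the pivot, leaning 13 deg toward the wheel; pushing it inward, toward the wheel, tips the pawl down.
- red_tube_mid (a point): Middle of the clear tube with a red cap, 16 mm across, 52 mm high, standing in a cup it can be lifted out of; middle 68 mm above the bench. It rides round with the wheel.
- green_tube_mid (a point): Middle of the tube with a green cap, the same size, standing in the next cup.
- tip_box: Yellow pipette tip box with a clear lid, loose on the bench, 87 x 122 mm, 65 mm high; origin at the centre of its underside.
- bottle: Amber bottle with a blue cap, loose on the bench, 56 mm across, 115 mm high; origin at the centre of its underside.

How it is judged (in metres and radians):
On the way, in this order (a step that is already met when the one before it is completed fails the run):
1. the pawl is tipped back and stays up, the wheel still in its first notch (value of joint pawl above 1 rad and value of joint wheel between -0.4 and 0.2 rad), for 0.2 s.
2. the wheel has been pushed back one notch with the pawl up (value of joint pawl above 0.3 rad and value of joint wheel between 0.34 and 0.9 rad), for 0.2 s.
3. the pawl is down in the next notch (value of joint pawl below 0.07 rad and value of joint wheel between 0.34 and 0.67 rad), for 0.2 s.
At the end, for the whole second after the job is handed in: The wheel is at rest exactly one notch back from its start notch (wheel joint 0.34 to 0.67 rad), the pawl is fully down in that notch (below 0.07 rad) and both tubes stand in their cups (all of step 3 and velocity of joint wheel between -0.05 and 0.05 rad/s and z of each of red_tube_mid, green_tube_mid in the frame of hub below 0.04 m); the robot touches nothing.
It fails at once if the wheel is clicked forward over a tooth (value of joint wheel below -0.45 rad).
It fails at once if the wheel is turned back two notches or more (value of joint wheel above 1.1 rad).
It fails at once if a tube is lifted (height (world z) of any of red_tube_mid, green_tube_mid above 0.08 m).
It fails at once if the tip box or the bottle is moved (distance of any of tip_box, bottle from where it was at the start of the episode above 0.02 m or angle between bottle's own z axis and vertical above 0.3 rad).
It also fails if it takes over 53 s, if anything falls off the work surface, if the arm or the gripper's body presses on something with over 40 N, if the wrist force passes 120 N, or if a joint passes its speed limit or range.

## Working session

There is one attempt and no reset: what is moved stays moved. The work goes in short steps, Python scripts to look and compute and a tool call to move; the robot and the scene stay as the last step left them, time stands still between calls to the robot, and variables do not carry over. Pictures are saved under pics/ and viewed, about 8 in all and at most 12, crops included, and the job is handed in when it is done.

Besides the shell and the picture viewer there is one more tool, called as name(argument=value, ...), one argument or row to a line, values as JSON. send_rows: Moves the arm, as the interface text tells. Its arguments: {"type":"object","properties":{"plan":{"type":"array"},"grip_force":{"type":"number"}},"required":["plan"]}

```bash
mkdir -p pics; ls; cat > h.py <<'E'
import numpy as np, cv2
from cell import manip, camera, search_frame, masks_of, tip_of
from scipy.spatial.transform import Rotation as R
def W(c,p): return (c["world_from_camera"]@np.r_[p,1])[:3]
E
python3 - <<'E'
from h import *
s=manip.read_state(); print({k:np.round(s[k],3) for k in("clock","eef_pos","eef_rot","finger_gap")}, manip.tip_reach)
ims=[]
for n in("scene","top"):
    c=camera(n); ims.append(c["color"]); print(n,np.round(c["world_from_camera"],2).tolist())
    for t in("carousel","hub","peg_top","pivot","tab_top","pawl_end","red_tube_mid","green_tube_mid","tip_box","bottle"):
        r=tip_of(t,n)[:1]
        print(t,[(round(q["confidence"],2),np.round(W(c,q["at"])).tolist()) for q in r])
cv2.imwrite("pics/scene.png",cv2.resize(ims[0],(800,600))[:,:,::-1]); cv2.imwrite("pics/top.png",cv2.resize(ims[1],(800,600))[:,:,::-1])
E
```

```text
pics
{'clock': np.float64(0.0), 'eef_pos': array([ 168.137, -523.403,  223.87 ]), 'eef_rot': array([-3.14 , -0.   ,  0.311]), 'finger_gap': np.float64(93.885)} 19.0
scene [[0.47, -0.73, 0.49, 957.36], [0.88, 0.39, -0.26, -207.28], [-0.0, 0.56, 0.83, 670.5], [0.0, 0.0, 0.0, 1.0]]
carousel [(0.89, [553.0, 27.0, 0.0])]
hub [(0.81, [550.0, 31.0, 40.0])]
peg_top [(0.86, [514.0, -35.0, 87.0])]
pivot [(0.64, [487.0, 167.0, 60.0])]
tab_top [(0.8, [486.0, 167.0, 108.0])]
pawl_end [(0.81, [503.0, 121.0, 58.0])]
red_tube_mid [(0.62, [617.0, 67.0, 67.0])]
green_tube_mid [(0.63, [624.0, 19.0, 70.0])]
tip_box [(0.57, [677.0, -176.0, 1.0])]
bottle []
top [[-0.02, 0.99, -0.16, 437.49], [-1.0, -0.02, -0.0, -43.79], [-0.01, 0.16, 0.99, 1284.22], [0.0, 0.0, 0.0, 1.0]]
carousel [(0.77, [549.0, 32.0, -0.0])]
hub [(0.63, [553.0, 28.0, 43.0])]
peg_top [(0.67, [514.0, -40.0, 83.0])]
pivot [(0.67, [485.0, 163.0, 54.0])]
tab_top [(0.69, [487.0, 169.0, 110.0])]
pawl_end [(0.71, [503.0, 120.0, 61.0])]
red_tube_mid [(0.48, [617.0, 64.0, 69.0])]
green_tube_mid [(0.52, [623.0, 18.0, 69.0])]
tip_box [(0.72, [677.0, -176.0, 2.0])]
bottle [(0.67, [661.0, 219.0, -3.0])]
```

View pics/scene.png

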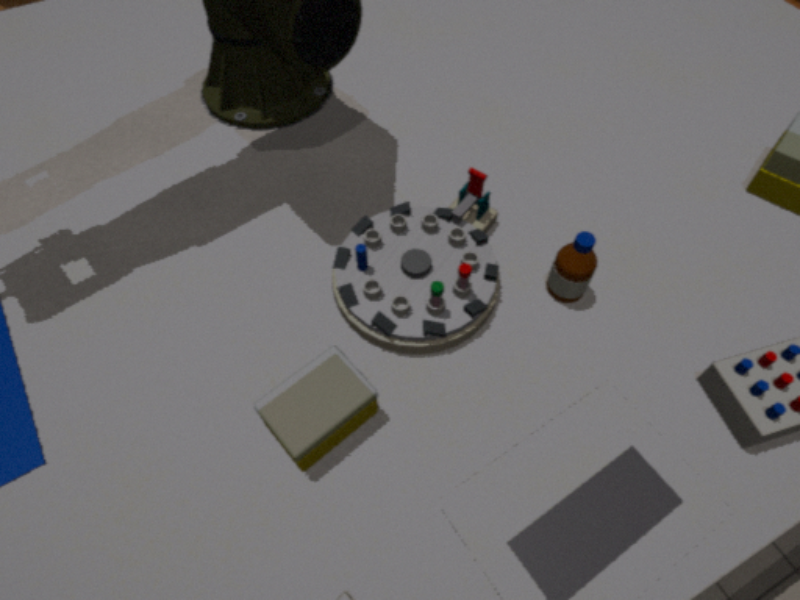

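View pics/top.png

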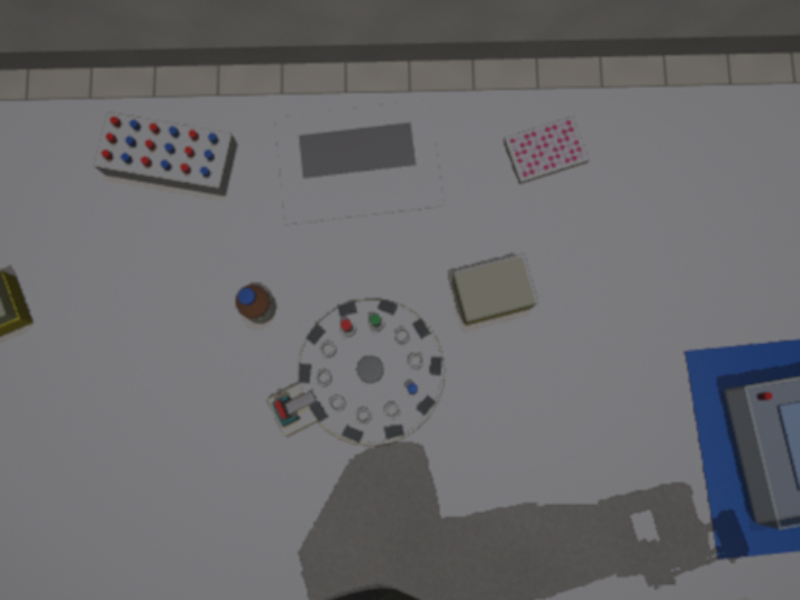

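The pictures show the carousel at about (370,370) in the top view. The pawl and red tab are at its lower left (285,405), the peg is at (411,388), the bottle at (253,300) and the tip box at (492,288). The network points agree with this: hub about (551.5, 29.5), pawl direction about 115.8°.

send_rows(
  plan=[
    {"travel": [0,0,0],"delta_rot": [0,0,-9.8],"fingers": 1},
    {"travel": [0,0,0],"delta_rot": [0,0,-9.8],"fingers": 1},
    {"travel": [0,0,0],"delta_rot": [0,0,-9.8],"fingers": 1},
    {"travel": [0,0,0],"delta_rot": [0,0,-9.8],"fingers": 1},
    {"travel": [0,0,0],"delta_rot": [0,0,-9.8],"fingers": 1},
    {"travel": [0,0,0],"delta_rot": [0,0,-9.8],"fingers": 1},
    {"travel": [0,0,0],"delta_rot": [0,0,-9.8],"fingers": 1},
    {"travel": [0,0,0],"delta_rot": [0,0,-9.8],"fingers": 1},
    {"travel": [0,0,0],"delta_rot": [0,0,-9.8],"fingers": 1},
    {"travel": [0,0,0],"delta_rot": [0,0,-9.8],"fingers": 1},
    {"travel": [33,42,0],"delta_rot": [0,0,0],"fingers": 1},
    {"travel": [33,42,0],"delta_rot": [0,0,0],"fingers": 1},
    {"travel": [33,42,0],"delta_rot": [0,0,0],"fingers": 1},
    {"travel": [33,42,0],"delta_rot": [0,0,0],"fingers": 1},
    {"travel": [33,42,0],"delta_rot": [0,0,0],"fingers": 1},
    {"travel": [33,42,0],"delta_rot": [0,0,0],"fingers": 1},
    {"travel": [33,42,0],"delta_rot": [0,0,0],"fingers": 1},
    {"travel": [33,42,0],"delta_rot": [0,0,0],"fingers": 1},
  ],
)

```text
clock: 3.35
eef_pos: [356.2, -138.1, 224.8]
eef_rot: [3.141, 0.001, 2.021]
wrist_force: [0.6, 0.5, 0.0]
finger_gap: 0.3
```

send_rows(
  plan=[
    {"travel": [33,42,0],"delta_rot": [0,0,0],"fingers": 1},
    {"travel": [33,42,0],"delta_rot": [0,0,0],"fingers": 1},
    {"travel": [33,42,0],"delta_rot": [0,0,0],"fingers": 1},
    {"travel": [33,42,0],"delta_rot": [0,0,0],"fingers": 1},
    {"travel": [0,42,0],"delta_rot": [0,0,0],"fingers": 1},
    {"travel": [0,42,0],"delta_rot": [0,0,0],"fingers": 1},
    {"travel": [0,0,0],"delta_rot": [0,0,0],"fingers": 1},
  ],
)

```text
clock: 4.22
eef_pos: [526.2, 89.8, 223.5]
eef_rot: [-3.141, -0.0, 2.022]
wrist_force: [-0.2, 0.2, -0.7]
finger_gap: 0.8
```

```bash
cat >> h.py <<'E'
HUB=np.array([551.5,29.5,0]); PIV=np.array([486,165,0])
def car(p,hub=HUB,piv=PIV):   # world -> (u, x_c, z): carousel +y, +x, up
    u=(piv-hub)/np.linalg.norm(piv-hub); x=np.array([u[1],-u[0],0]); d=np.asarray(p)-hub
    return np.round([d@u,d@x,p[2]],1).tolist()
def look(n,names,save=None):
    s=manip.read_state(); c=camera(n)
    if n=="wrist":
        T=np.eye(4); T[:3,:3]=R.from_euler("xyz",s["eef_rot"]).as_matrix(); T[:3,3]=s["eef_pos"]
        c["world_from_camera"]=T@c["tool_from_camera"]
    for t in names:
        for q in tip_of(t,n)[:1]:
            p=W(c,q["at"]); print(n,t,round(q["confidence"],2),np.round(p,1).tolist(),"car",car(p))
    if save: cv2.imwrite(save,cv2.resize(c["color"],(800,600))[:,:,::-1])
def st():
    s=manip.read_state(); print(s["clock"],np.round(s["eef_pos"],1),np.round(s["eef_rot"],3),"F",np.round(s["wrist_force"],1),"car",car(s["eef_pos"]),round(s["finger_gap"],1))
E
python3 - <<'E'
from h import *
st()
N=("hub","carousel","peg_top","pivot","tab_top","pawl_end")
look("wrist",N,"pics/w1.png"); look("scene",N); look("top",N)
E
```

```text
4.225 [526.2  89.8 223.5] [-3.141 -0.     2.022] F [-0.2  0.2 -0.7] car [65.3, 3.5, 223.5] 0.8
wrist hub 0.65 [548.4, 29.3, 39.3] car [1.2, -2.9, 39.3]
wrist carousel 0.77 [553.4, 29.1, 5.2] car [-1.2, 1.5, 5.2]
wrist pivot 0.9 [489.1, 165.5, 54.5] car [149.6, 3.0, 54.5]
wrist tab_top 0.74 [481.5, 165.4, 104.5] car [152.8, -3.9, 104.5]
wrist pawl_end 0.86 [506.1, 123.2, 62.4] car [104.2, -0.1, 62.4]
scene hub 0.93 [550.8, 29.0, 41.3] car [-0.1, -0.8, 41.3]
scene carousel 0.94 [551.2, 27.5, -1.5] car [-1.6, -1.1, -1.5]
scene peg_top 0.58 [515.1, -36.5, 85.5] car [-43.6, -61.5, 85.5]
scene pivot 0.72 [487.4, 165.1, 56.2] car [150.0, 1.3, 56.2]
scene tab_top 0.87 [490.0, 167.9, 106.2] car [151.3, 4.9, 106.2]
scene pawl_end 0.63 [504.0, 118.8, 59.2] car [101.1, -3.9, 59.2]
top hub 0.84 [550.8, 30.8, 38.8] car [1.5, -0.1, 38.8]
top carousel 0.7 [614.8, 63.5, 71.2] car [3.0, 71.8, 71.2]
top peg_top 0.77 [513.5, -35.6, 82.1] car [-42.1, -62.6, 82.1]
top pivot 0.56 [487.3, 164.5, 59.8] car [149.5, 0.9, 59.8]
top tab_top 0.44 [487.2, 167.2, 109.4] car [151.9, 2.1, 109.4]
top pawl_end 0.61 [501.7, 119.0, 60.4] car [102.3, -5.9, 60.4]
```

View pics/w1.png

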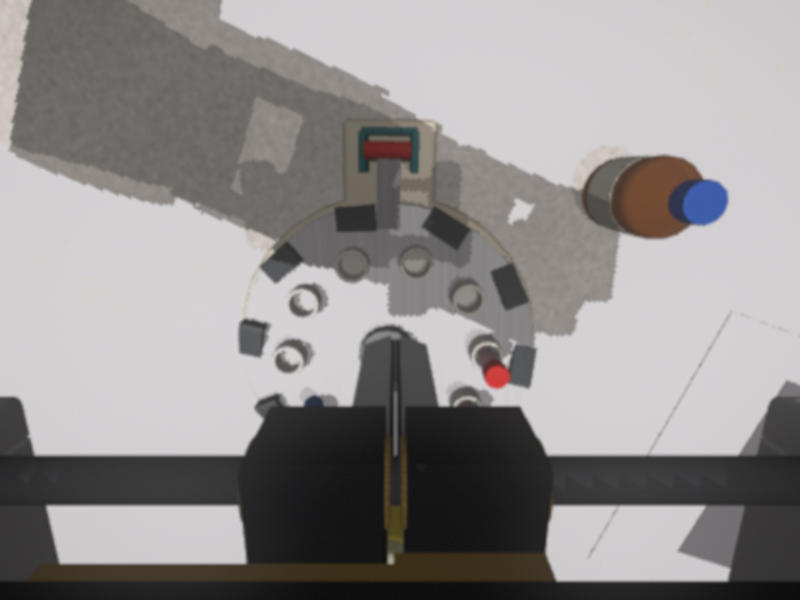

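The wrist view has the pawl straight up the image at (388,150–225) and the peg at (315,405), so the tool is aligned with the carousel's +y axis. I will descend inside of the tab.

send_rows(
  plan=[
    {"travel": [31,-3,0],"delta_rot": [0,0,0],"fingers": 1},
    {"travel": [31,0,0],"delta_rot": [0,0,0],"fingers": 1},
    {"travel": [0,0,40],"delta_rot": [0,0,0],"fingers": 1},
    {"travel": [0,0,40],"delta_rot": [0,0,0],"fingers": 1},
    {"travel": [0,0,39],"delta_rot": [0,0,0],"fingers": 1},
    {"travel": [0,0,0],"delta_rot": [0,0,0],"fingers": 1},
    {"travel": [0,0,0],"delta_rot": [0,0,0],"fingers": 1},
  ],
)

```text
clock: 6.15
eef_pos: [496.2, 143.5, 107.0]
eef_rot: [3.14, 0.0, 2.021]
wrist_force: [0.1, -0.2, -0.1]
finger_gap: 0.4
```

```bash
python3 - <<'E'
from h import *
st(); look("wrist",("pivot","tab_top","pawl_end"),"pics/w2.png"); look("scene",("tab_top","pawl_end"))
E
```

```text
6.15 [496.2 143.5 107. ] [3.14  0.    2.021] F [ 0.1 -0.2 -0.1] car [126.7, -0.2, 107.0] 0.4
wrist pivot 0.8 [488.2, 164.6, 54.5] car [149.2, 1.8, 54.5]
wrist tab_top 0.75 [484.5, 166.2, 106.4] car [152.2, -0.8, 106.4]
scene tab_top 0.79 [490.4, 171.7, 104.0] car [154.7, 6.9, 104.0]
scene pawl_end 0.6 [506.1, 120.3, 60.7] car [101.5, -1.4, 60.7]
```

View pics/w2.png

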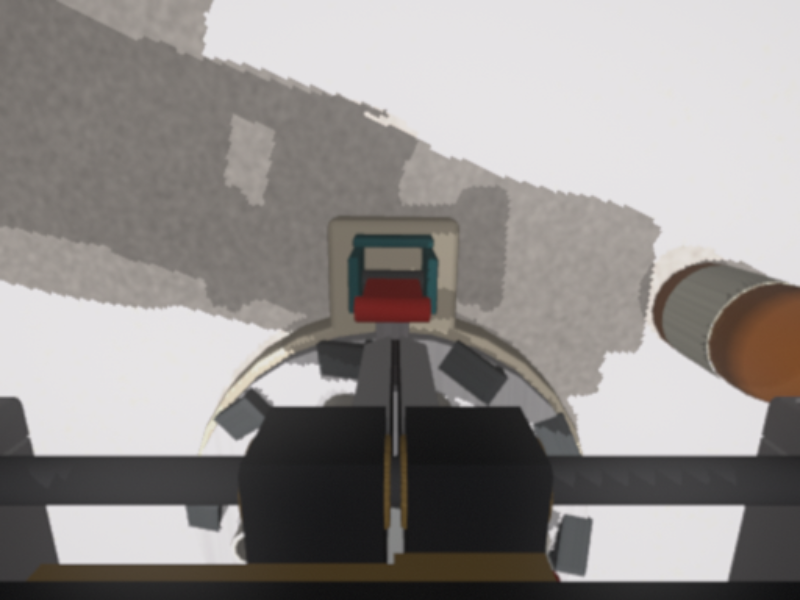

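The red bar at (393,305) is just ahead of the fingertips and nothing is touching. Now I lower slightly and push outward.

send_rows(
  plan=[
    {"travel": [0,0,3],"delta_rot": [0,0,0],"fingers": 1},
    {"travel": [6,0,0],"delta_rot": [0,0,0],"fingers": 1},
    {"travel": [6,0,0],"delta_rot": [0,0,0],"fingers": 1},
    {"travel": [6,0,0],"delta_rot": [0,0,0],"fingers": 1},
    {"travel": [6,0,0],"delta_rot": [0,0,0],"fingers": 1},
    {"travel": [6,0,0],"delta_rot": [0,0,0],"fingers": 1},
    {"travel": [6,0,0],"delta_rot": [0,0,0],"fingers": 1},
    {"travel": [6,0,0],"delta_rot": [0,0,0],"fingers": 1},
    {"travel": [6,0,0],"delta_rot": [0,0,0],"fingers": 1},
    {"travel": [6,0,0],"delta_rot": [0,0,0],"fingers": 1},
    {"travel": [0,0,0],"delta_rot": [0,0,0],"fingers": 1},
    {"travel": [0,0,0],"delta_rot": [0,0,0],"fingers": 1},
  ],
)

```text
clock: 8.0
eef_pos: [472.0, 191.9, 102.5]
eef_rot: [3.142, 0.0, 2.021]
wrist_force: [0.4, 0.5, 0.1]
finger_gap: 0.2
```

```bash
python3 - <<'E'
from h import *
st(); look("wrist",("pivot","tab_top","pawl_end")); look("scene",("tab_top","pawl_end","peg_top"),"pics/s2.png")
im=cv2.imread("pics/s2.png"); cv2.imwrite("pics/s2c.png",cv2.resize(im[140:360,310:610],(800,587)))
E
```

```text
8.0 [472.  191.9 102.5] [3.142 0.    2.021] F [0.4 0.5 0.1] car [180.9, -0.9, 102.5] 0.2
wrist tab_top 0.8 [465.7, 208.0, 68.6] car [198.0, 0.5, 68.6]
scene tab_top 0.77 [467.8, 212.8, 67.1] car [201.5, 4.4, 67.1]
scene pawl_end 0.53 [486.4, 157.7, 106.3] car [143.7, -2.8, 106.3]
scene peg_top 0.79 [511.0, -38.7, 86.6] car [-43.7, -66.2, 86.6]
```

View pics/s2c.png

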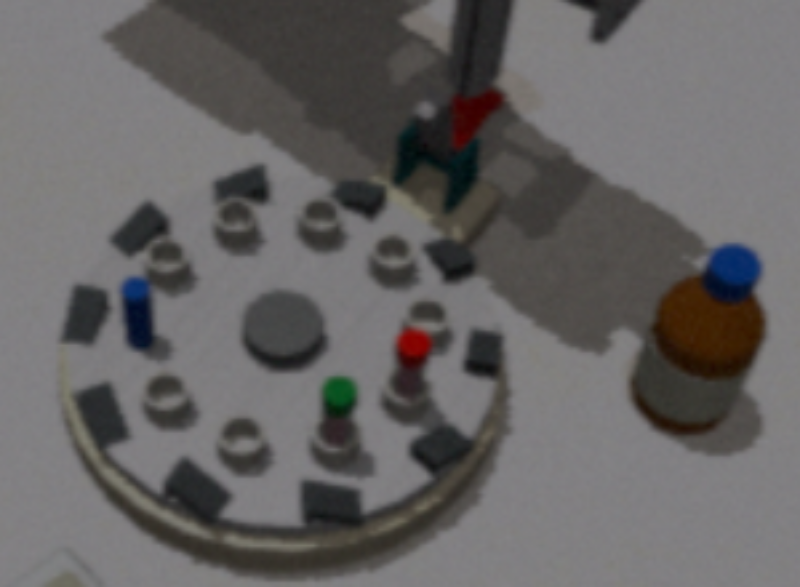

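The pawl is tipped fully back: the tab lies outward and pawl_end is at z≈106. The peg is untouched. I'll raise, cross over and come down behind the peg.

send_rows(
  plan=[
    {"travel": [0,0,-30],"delta_rot": [0,0,0],"fingers": 1},
    {"travel": [0,0,-30],"delta_rot": [0,0,0],"fingers": 1},
    {"travel": [-50,-13.6,0],"delta_rot": [0,0,0],"fingers": 1},
    {"travel": [-50,-13.6,0],"delta_rot": [0,0,0],"fingers": 1},
    {"travel": [-50,-13.6,0],"delta_rot": [0,0,0],"fingers": 1},
    {"travel": [-50,-13.6,0],"delta_rot": [0,0,0],"fingers": 1},
    {"travel": [-51,-13.6,0],"delta_rot": [0,0,0],"fingers": 1},
    {"travel": [0,0,0],"delta_rot": [0,0,0],"fingers": 1},
    {"travel": [0,0,0],"delta_rot": [0,0,0],"fingers": 1},
  ],
)

```text
clock: 9.52
eef_pos: [519.8, -63.2, 162.3]
eef_rot: [-3.141, -0.0, 2.021]
wrist_force: [-0.3, 0.4, -0.0]
finger_gap: 0.8
```

```bash
python3 - <<'E'
from h import *
st(); look("wrist",("peg_top","hub","pawl_end","tab_top")); look("scene",("tab_top","pawl_end","peg_top"));look("top",("peg_top",))
E
```

```text
9.525 [519.8 -63.2 162.3] [-3.141 -0.     2.021] F [-0.3  0.4 -0. ] car [-69.7, -68.8, 162.3] 0.8
wrist peg_top 0.75 [514.3, -39.7, 82.3] car [-46.1, -63.6, 82.3]
wrist hub 0.91 [551.1, 31.5, 36.7] car [2.0, 0.5, 36.7]
scene tab_top 0.62 [468.7, 212.2, 66.6] car [200.5, 4.9, 66.6]
scene pawl_end 0.74 [486.1, 157.4, 107.2] car [143.6, -3.2, 107.2]
scene peg_top 0.76 [513.6, -37.0, 87.5] car [-43.4, -63.1, 87.5]
top peg_top 0.7 [516.6, -35.2, 83.0] car [-43.0, -59.6, 83.0]
```

send_rows(
  plan=[
    {"travel": [-3,0,26],"delta_rot": [0,0,0],"fingers": 1},
    {"travel": [0,0,26],"delta_rot": [0,0,0],"fingers": 1},
    {"travel": [0,0,26],"delta_rot": [0,0,0],"fingers": 1},
    {"travel": [0,0,0],"delta_rot": [0,0,0],"fingers": 1},
    {"travel": [5,0,0],"delta_rot": [0,0,0],"fingers": 1},
    {"travel": [5,0,0],"delta_rot": [0,0,0],"fingers": 1},
    {"travel": [4,0,0],"delta_rot": [0,0,0],"fingers": 1},
    {"travel": [4,0,0],"delta_rot": [0,0,0],"fingers": 1},
    {"travel": [4,0,0],"delta_rot": [0,0,0],"fingers": 1},
    {"travel": [4,0,0],"delta_rot": [0,0,0],"fingers": 1},
    {"travel": [4,0,0],"delta_rot": [0,0,0],"fingers": 1},
    {"travel": [4,0,0],"delta_rot": [0,0,0],"fingers": 1},
    {"travel": [4,0,0],"delta_rot": [0,0,0],"fingers": 1},
    {"travel": [4,0,0],"delta_rot": [0,0,0],"fingers": 1},
    {"travel": [3,0,0],"delta_rot": [0,0,0],"fingers": 1},
    {"travel": [3,0,0],"delta_rot": [0,0,0],"fingers": 1},
    {"travel": [2,0,0],"delta_rot": [0,0,0],"fingers": 1},
    {"travel": [0,0,0],"delta_rot": [0,0,0],"fingers": 1},
    {"travel": [0,0,0],"delta_rot": [0,0,0],"fingers": 1},
  ],
)

```text
clock: 12.45
eef_pos: [499.6, -21.3, 84.5]
eef_rot: [3.141, -0.0, 2.021]
wrist_force: [-0.1, -0.6, -0.2]
finger_gap: 0.2
```

```bash
python3 - <<'E'
from h import *
st(); look("wrist",("peg_top","hub","pawl_end"),"pics/w3.png"); look("scene",("pawl_end","peg_top"));look("top",("peg_top",))
E
```

```text
12.45 [499.6 -21.3  84.5] [ 3.141 -0.     2.021] F [-0.1 -0.6 -0.2] car [-23.1, -68.8, 84.5] 0.2
wrist peg_top 0.63 [483.5, -10.9, 86.5] car [-6.8, -78.8, 86.5]
wrist hub 0.79 [547.7, 29.3, 37.6] car [1.5, -3.5, 37.6]
wrist pawl_end 0.45 [484.8, -12.4, 87.8] car [-8.7, -78.2, 87.8]
scene pawl_end 0.49 [488.2, 160.9, 106.4] car [145.9, 0.2, 106.4]
scene peg_top 0.61 [662.3, 222.7, 1.7] car [125.7, 183.8, 1.7]
top peg_top 0.97 [482.9, -7.6, 83.0] car [-3.5, -77.9, 83.0]
```

View pics/w3.png

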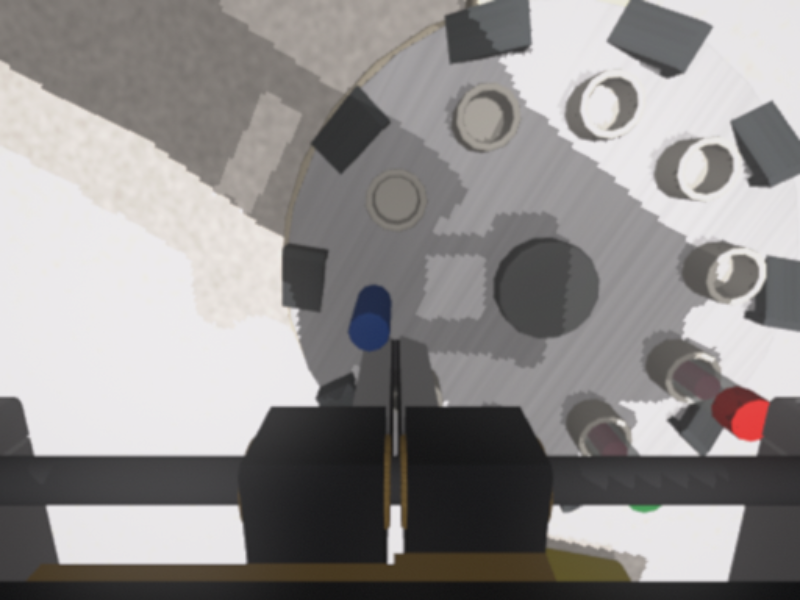

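The wheel has turned with the pawl still up. The gap between the teeth at (488,30) and (660,37) now straddles the pawl's line (column ≈547), nearer its back limit but within range. Next I back off and come down outside the upright arm.

send_rows(
  plan=[
    {"travel": [-4,0,0],"delta_rot": [0,0,0],"fingers": 1},
    {"travel": [-4,0,-21],"delta_rot": [0,0,0],"fingers": 1},
    {"travel": [0,0,-30],"delta_rot": [0,0,0],"fingers": 1},
    {"travel": [0,0,-30],"delta_rot": [0,0,0],"fingers": 1},
    {"travel": [49.5,17.2,0],"delta_rot": [0,0,0],"fingers": 1},
    {"travel": [49.5,17.2,0],"delta_rot": [0,0,0],"fingers": 1},
    {"travel": [49.5,17.2,0],"delta_rot": [0,0,0],"fingers": 1},
    {"travel": [49.5,17.2,0],"delta_rot": [0,0,0],"fingers": 1},
    {"travel": [0,0,0],"delta_rot": [0,0,0],"fingers": 1},
    {"travel": [0,0,0],"delta_rot": [0,0,0],"fingers": 1},
  ],
)

```text
clock: 14.15
eef_pos: [478.9, 179.2, 165.4]
eef_rot: [-3.141, 0.0, 2.021]
wrist_force: [0.3, 0.2, -0.4]
finger_gap: 0.2
```

```bash
python3 - <<'E'
from h import *
st(); look("scene",("pawl_end","tab_top","peg_top"));look("top",("peg_top","pawl_end"),"pics/t3.png");look("wrist",("pawl_end","tab_top","pivot","peg_top"))
E
```

```text
14.15 [478.9 179.2 165.4] [-3.141  0.     2.021] F [ 0.3  0.2 -0.4] car [166.4, -0.2, 165.4] 0.2
scene pawl_end 0.79 [486.0, 158.2, 106.6] car [144.4, -3.0, 106.6]
scene tab_top 0.68 [466.4, 214.8, 68.4] car [203.8, 4.0, 68.4]
scene peg_top 0.9 [484.2, -9.0, 87.1] car [-5.3, -77.4, 87.1]
top peg_top 0.66 [482.1, -8.6, 84.3] car [-4.1, -79.0, 84.3]
top pawl_end 0.6 [484.1, 159.2, 109.6] car [146.1, -4.2, 109.6]
wrist tab_top 0.83 [461.9, 208.5, 68.3] car [200.2, -2.8, 68.3]
wrist pivot 0.66 [489.9, 162.6, 54.2] car [146.7, 2.4, 54.2]
```

send_rows(
  plan=[
    {"travel": [1,0,22],"delta_rot": [0,0,0],"fingers": 1},
    {"travel": [0,0,21],"delta_rot": [0,0,0],"fingers": 1},
    {"travel": [0,0,21],"delta_rot": [0,0,0],"fingers": 1},
    {"travel": [0,0,0],"delta_rot": [0,0,0],"fingers": 1},
    {"travel": [-6,0,0],"delta_rot": [0,0,0],"fingers": 1},
    {"travel": [-6,0,0],"delta_rot": [0,0,0],"fingers": 1},
    {"travel": [-6,0,0],"delta_rot": [0,0,0],"fingers": 1},
    {"travel": [-6,0,0],"delta_rot": [0,0,0],"fingers": 1},
    {"travel": [-6,0,0],"delta_rot": [0,0,0],"fingers": 1},
    {"travel": [-6,0,0],"delta_rot": [0,0,0],"fingers": 1},
    {"travel": [-6,0,0],"delta_rot": [0,0,0],"fingers": 1},
    {"travel": [-5,0,0],"delta_rot": [0,0,0],"fingers": 1},
    {"travel": [-4,0,0],"delta_rot": [0,0,0],"fingers": 1},
    {"travel": [0,0,0],"delta_rot": [0,0,0],"fingers": 1},
    {"travel": [0,0,0],"delta_rot": [0,0,0],"fingers": 1},
  ],
)

```text
clock: 16.62
eef_pos: [500.5, 134.8, 101.4]
eef_rot: [-3.142, -0.0, 2.021]
wrist_force: [-0.3, -0.7, 0.8]
finger_gap: 0.4
```

send_rows(
  plan=[
    {"travel": [0,0,-30],"delta_rot": [0,0,0],"fingers": 1},
    {"travel": [0,0,-40],"delta_rot": [0,0,0],"fingers": 1},
    {"travel": [-50,0,-40],"delta_rot": [0,0,0],"fingers": 1},
    {"travel": [-30,0,0],"delta_rot": [0,0,0],"fingers": 1},
    {"travel": [0,0,0],"delta_rot": [0,0,0],"fingers": 1},
    {"travel": [0,0,0],"delta_rot": [0,0,0],"fingers": 1},
  ],
)

```text
clock: 17.38
eef_pos: [534.4, 64.3, 210.1]
eef_rot: [-3.141, -0.0, 2.021]
wrist_force: [0.1, 0.4, -0.6]
finger_gap: 0.3
```

```bash
python3 - <<'E'
from h import *
st(); look("scene",("pawl_end","tab_top","peg_top","red_tube_mid","green_tube_mid","bottle","tip_box"),"pics/s4.png");look("top",("peg_top","pawl_end","tab_top","bottle","tip_box"));look("wrist",("pawl_end","tab_top","pivot"),"pics/w4.png")
a=cv2.imread("pics/s4.png")[140:360,310:530]; b=cv2.imread("pics/w4.png")[60:460,150:650]
cv2.imwrite("pics/f4.png",np.hstack([cv2.resize(a,(400,400)),cv2.resize(b,(400,320)+()) if 0 else cv2.resize(b[:, 50:450],(400,400))]))
E
```

```text
17.375 [534.4  64.3 210.1] [-3.141 -0.     2.021] F [ 0.1  0.4 -0.6] car [38.8, -0.2, 210.1] 0.3
scene pawl_end 0.53 [504.1, 119.9, 62.7] car [102.0, -3.4, 62.7]
scene tab_top 0.62 [488.9, 169.6, 106.3] car [153.3, 4.6, 106.3]
scene peg_top 0.8 [482.4, -10.8, 86.4] car [-6.2, -79.7, 86.4]
scene red_tube_mid 0.71 [622.1, 26.5, 66.5] car [-33.4, 62.3, 66.5]
scene green_tube_mid 0.55 [604.6, -17.2, 65.2] car [-65.1, 27.5, 65.2]
scene bottle 0.7 [662.4, 221.2, 2.4] car [124.3, 183.3, 2.4]
scene tip_box 0.64 [677.6, -172.8, 0.0] car [-237.1, 25.4, 0.0]
top peg_top 0.66 [482.8, -9.8, 84.6] car [-5.5, -79.0, 84.6]
top pawl_end 0.53 [502.7, 119.9, 60.5] car [102.6, -4.6, 60.5]
top tab_top 0.58 [482.6, 167.5, 108.1] car [154.2, -2.0, 108.1]
top tip_box 0.65 [678.6, -176.2, -2.2] car [-240.5, 24.9, -2.2]
wrist pawl_end 0.76 [505.0, 124.4, 62.0] car [105.7, -0.6, 62.0]
wrist tab_top 0.93 [485.3, 164.2, 109.3] car [150.1, -1.0, 109.3]
wrist pivot 0.84 [489.4, 166.2, 52.8] car [150.1, 3.5, 52.8]
```

View pics/f4.png

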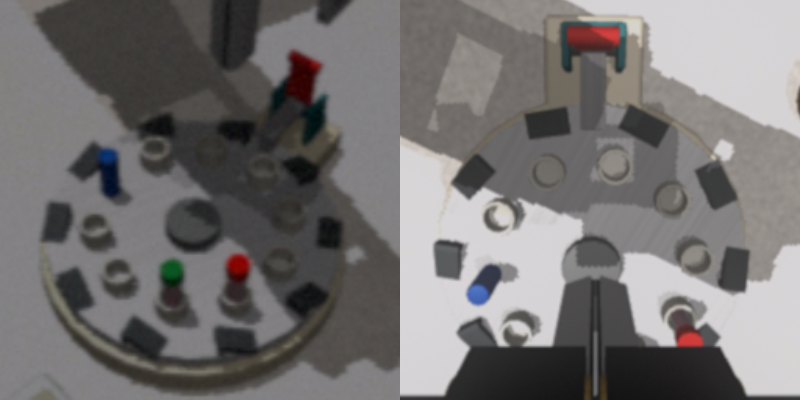

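The pawl is down, with its arm level at z≈62 as at the start and the tab upright. It sits clear between two teeth (right crop: arm at (593,90), teeth at (547,123) and (645,125)). Both tubes are in their cups, and the fingers are clear of everything.

```bash
python3 - <<'E'
from h import *
st(); print(manip.sign_off())
E
```

```text
18.275 [534.8  63.7 210.5] [3.142 0.    2.021] F [-0.6  0.5 -0.4] car [38.1, -0.1, 210.5] 0.5
the job is handed in; nothing more can be done
None
```

The carousel is one notch back with the pawl down in the next notch, and I handed the job in at about 18 s of the 53 s allowed. I got no verdict back.

I tipped the pawl back with the closed fingertips and pushed the blue peg about 31° (0.54 rad) clockwise. Then I tipped the pawl down again and lifted the arm clear.

**Last checks, from the cameras:**
- **Pawl:** the arm is level, with its end at z ≈ 61–63 mm (58–62 at the start). The tab is upright, and the arm sits with space on both sides between two teeth.
- **Wheel:** I estimate about 0.52–0.58 rad, inside the 0.38–0.63 play. This assumes it started near 0, since I could not read the joint itself.
- **Tubes:** both stand in their cups, with middles at about 65–67 mm.
- **Tip box and bottle:** both are within about 4 mm of where they started, which is the networks' own accuracy. In the last look the bottle was found only in the scene view.
- **Contact:** the wrist force was about 1 N or less at every reading, so the robot is touching nothing.

A few network reports were wrong and I left them out: the top camera once put the carousel at the red tube, the scene camera once put the peg at the bottle, and the wrist camera once put the pawl's end at the peg.

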